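# Release the latched channel key

### The job

One of the four keys on the phone-test channel selector has been left latched down. With the fingertips, tap each key lightly in turn along the row, starting with the key next to the green lamp, to feel which one is already down; then press that one all the way in and let go so that it pops up level with the others. Do not push a free key deep while the latched one is down, do not release the latched key before all four have been tapped, and leave the screwdriver, pry stick and clear tray where they lie.

Things in the scene. Friction and masses are not known exactly. Their poses are not given: they have to be found in the camera images.
- console: Grey channel selector fixed to the bench, 120 x 260 x 60 mm high (x, y, z), origin under its centre at bench level; the row of four keys runs along its y axis through its centre, at y = +72, +24, -24 and -72 mm. A green lamp (16 mm dome, reaching 11 mm above the top) sits on the top at y = +116 mm, beside key_1.
- key_1: First (next to the green lamp) of four identical white key caps, 28 x 30 mm (x, y of the selector), 48 mm apart. Origin at the centre of the cap's flat top, z up. When up, the top is 74 mm above the bench and 14 mm above the housing. A latched cap stands 3 mm lower.
- key_2: Second of four identical white key caps, 28 x 30 mm (x, y of the selector), 48 mm apart. Origin at the centre of the cap's flat top, z up. Spring of every key: starts to give at 1.5 N, then 0.6 N per mm, stop at 8 mm below the up position. A free key springs back up.
- key_3: Third of four identical white key caps, 28 x 30 mm (x, y of the selector), 48 mm apart. Origin at the centre of the cap's flat top, z up. Latch, same for every key: a latched key is held 3 mm down, starts to give at about 3.3 N, lets go once pushed past 6 mm below the up position and rises when the finger leaves; it does not latch again.
- key_4: Fourth (far end from the lamp) of four identical white key caps, 28 x 30 mm (x, y of the selector), 48 mm apart. Origin at the centre of the cap's flat top, z up. Works like the others.
- driver_mid (a point): Middle of a loose precision screwdriver lying along its x axis, 9 mm up, 10 mm behind the front end of the handle; black handle with blue end cap (18 mm thick, reaching 79 mm to -x), thin steel shaft reaching 65 mm to +x. To be left alone.
- pry_mid (a point): Centre of a loose green pry stick, 135 x 13 x 6 mm, lying along its x axis. To be left alone.
- tray_mid (a point): Centre (half-way up) of a loose clear open tray, 60 x 70 x 25 mm. To be left alone.

How it is judged:
By the outcome, as a careful person would: the job done as asked, in the order asked, and still so for the second after the job is handed in, with the robot touching nothing.
It also fails if it takes over 56 s, if anything falls off the work surface, if the arm or the gripper's body presses on something with over 40 N, if the wrist force passes 120 N, or if a joint passes its speed limit or range.

### The arm

A 7-joint arm with a two-finger parallel gripper is mounted at the origin on the work surface. World frame = base frame: x ahead of the robot, y to its left, z up, the work surface at z = 0. Lengths are in m, angles in rad, forces in N, time in s.
With the tool pointing down it reaches from about 0.425 to 0.875 m from the base axis. Payload 4.7 kg.
Tool frame: the origin (TCP) lies midway between the tips of the shut fingers; the grasp point (between the pads) lies 19 mm behind it; y points along the fingers, x is the direction in which the jaws open and shut, and the axes are right-handed (so a half turn about y gives the same grasp; the last joint's range is limited). The gripper opens to 87 mm and grips with 3 to 60 N. Pads are 19 mm wide; open, the fingers measure 117 mm over their backs; the gripper's body (75 mm by 190 mm) begins 51 mm behind the grasp point.
Start: joints at [-1.297, 0.321, -0.07, 1.45, 0.023, 1.371, -0.057], TCP at [0.167, 0.628, 0.223] pointing down, gripper open.
Joint ranges: [-2.86, 2.86], [-0.3, 2.09], [-1.38, 1.24], [0.06, 2.45], [-1.56, 4.7], [0.09, 2.05], [-2.69, 2.69]. Speed limits (rad/s): [2.57, 2.57, 3.14, 3.14, 3.14, 3.14, 3.14].

### API

Orientations are given as [roll, pitch, yaw] about the fixed x, y, z axes, in that order (R = Rz(yaw) Ry(pitch) Rx(roll)).
In Python, from rig import get_obs, read_camera, camera_params, job_done gives the robot as it stands. The module is installed in compiled form; this text tells all that it offers.
- The arm moves only by the shell command python3 -m inch 'ROWS' [FORCE]. ROWS is text: rows parted by semicolons, each of 7 numbers parted by spaces: the turn, a rotation vector about the tool's x, y, z in degrees, then the shift along the tool's x, y, z in mm, then the opening, from 0 (shut) to 1 (fully open). In form: wx wy wz x y z jaw; .... A call has 1 to 20 rows; each row shifts and turns the pose as measured when the row begins, along the tool's axes as they then stand; what a row does not reach is not made up. A row lasts 1/10 s, in which the tool goes at most 50 mm and 8.59 degrees, less where a joint would pass 70% of its speed; a pose out of reach is approached as far as the arm can. A call is refused whole if a number of a shift passes 50 or a number of a turn 8.59, either way. A call with a gripper value outside its range is refused whole. The fingers move at their own pace and stop on an object; FORCE is the grip in N (left out, the last holds). Time passes only in rows, so rows that do not move let the fingers close. It gives the time, the measured TCP pose, the force and the opening at its end, in the units of the state.
- get_obs(): the state, without advancing time (a new reading comes with each control period).
- read_camera(name): name is "scene" or "top" or "wrist"; returns the picture (480x640x3 uint8, red, green, blue); there is no depth.
- camera_params(name): a dict with "mtx" (3x3 intrinsics, pixels), "eye" and "orientation" of the camera in the world. Camera axes: x right, y down, z forward; pixel columns grow to the right and rows downward; lengths in m; the calibration is good to about 2 mm. A picture is of the moment at which its call begins: read the wrist's pose just before it. camera_params takes no time and is no camera call; for the wrist camera it gives the pose at the moment of the call.
- job_done(): hands the job in, once; it reports no verdict.
The state is a dict: "time": time; "q": joint angles; "joint_velocities": joint speeds; "joint_efforts": joint torques, N m; "eef_pos": TCP position; "tcp_rot": TCP orientation; "contact_force": force on the tool from outside, world axes, zero at the start; "wrist_torque": the same for the moment, N m; "grip_width": finger opening in m.
Only numpy, scipy, OpenCV 4.12 (cv2) and the standard library are available. Lean on these libraries where they do the work, as an engineer would, in place of code of your own. Each camera call takes 0.05 s, during which the arm holds its last target.

## Working session

There is one attempt and no reset: what is moved stays moved. The work goes in short steps, Python scripts to look and compute and a shell command to move; the robot and the scene stay as the last step left them, time stands still between calls to the robot, and variables do not carry over. Pictures are saved under pics/ and viewed, and the job is handed in when it is done.

```bash
mkdir -p pics
python3 - <<'E'
from rig import *
import cv2
o=get_obs(); print({k:o[k] for k in('time','eef_pos','tcp_rot','contact_force','grip_width')})
for n in('scene','top'):
    p=camera_params(n); print(n,p)
    cv2.imwrite(f'pics/{n}0.png',read_camera(n)[:,:,::-1])
E
```

```text
{'time': 0.0, 'eef_pos': array([0.16686764, 0.62763911, 0.22147499]), 'tcp_rot': array([-1.57089288,  0.00189199,  1.31106354]), 'contact_force': array([ 0.33290208, -1.2069091 , -0.08371264]), 'grip_width': 0.08715142174333516}
scene {'mtx': array([[505.94909538,   0.        , 324.96194229],
       [  0.        , 505.94909538, 244.27875096],
       [  0.        ,   0.        ,   1.        ]]), 'eye': array([1.4731342 , 0.05090229, 0.66843923]), 'orientation': array([-2.16185561, -0.01061687,  1.59940875])}
top {'mtx': array([[446.42039068,   0.        , 321.18437986],
       [  0.        , 446.42039068, 241.10129553],
       [  0.        ,   0.        ,   1.        ]]), 'eye': array([0.5520133 , 0.01623755, 0.80043343]), 'orientation': array([-3.03982754,  0.04091945, -1.58605475])}
```

View pics/scene0.png

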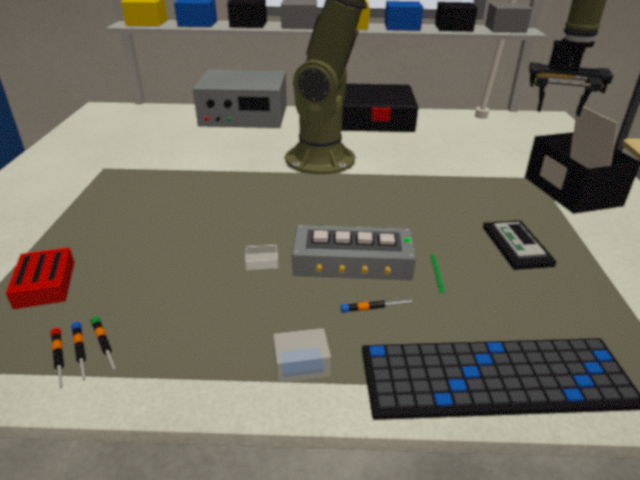

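View pics/top0.png

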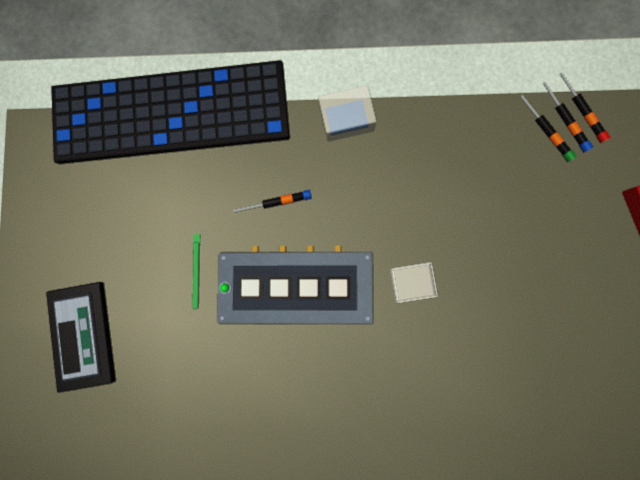

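```bash
cat > h.py <<'E'
import numpy as np,cv2
from scipy.spatial.transform import Rotation as R
def cast(p,uv,z):
    d=R.from_euler('xyz',p['orientation']).as_matrix()@np.linalg.inv(p['mtx'])@np.array([uv[0],uv[1],1.]); e=np.array(p['eye'])
    return e+d*(z-e[2])/d[2]
E
python3 - <<'E'
from h import *
from rig import *
for n in('top','scene'):
    p=camera_params(n); im=cv2.imread(f'pics/{n}0.png'); hsv=cv2.cvtColor(im,cv2.COLOR_BGR2HSV)
    m=cv2.inRange(im,(150,150,150),(255,255,255))if n=='top' else cv2.inRange(hsv,(0,0,140),(179,70,255))
    x0,x1,y0,y1=(235,355,270,305) if n=='top' else (300,405,225,250)
    k=np.zeros_like(m);k[y0:y1,x0:x1]=m[y0:y1,x0:x1]
    nl,_,st,c=cv2.connectedComponentsWithStats(k)
    for s,cc in zip(st[1:],c[1:]):
        if s[4]>20: print(n,s,cc.round(1),cast(p,cc,.074).round(4))
    g=cv2.inRange(hsv,(45,120,60),(80,255,255)); nl,_,st,c=cv2.connectedComponentsWithStats(g)
    for s,cc in zip(st[1:],c[1:]):
        if s[4]>20: print(n,'green',s,cc.round(1),cast(p,cc,.066).round(4),cast(p,cc,.004).round(4))
o=get_obs();print(R.from_euler('xyz',o['tcp_rot']).as_matrix().round(3))
E
```

```text
top [242 280  17  16 272] [250.  287.5] [0.5529 0.1621 0.074 ]
top [270 280  18  16 279] [278.8 287.6] [0.5521 0.115  0.074 ]
top [300 280  17  16 272] [308.  287.5] [0.5515 0.0674 0.074 ]
top [329 280  18  16 287] [337.5 287.5] [0.5508 0.0195 0.074 ]
top green [564 150  12  12  88] [569.5 155.4] [ 0.7617 -0.3669  0.066 ] [ 0.7794 -0.3992  0.004 ]
top green [193 235   7  73 400] [195.6 270.2] [0.5829 0.2549 0.066 ] [0.5855 0.275  0.004 ]
top green [220 283   9   9  62] [224.  287.4] [0.5538 0.2069 0.066 ] [0.554 0.223 0.004]
top green [ 78 307  10  15  90] [ 82.5 312.7] [0.5154 0.4445 0.066 ] [0.5123 0.4806 0.004 ]
top green [ 81 324  10  25 158] [ 85.4 338.6] [0.473  0.4379 0.066 ] [0.4664 0.4735 0.004 ]
top green [ 84 355   9   9  54] [ 88.  360.1] [0.4382 0.4322 0.066 ] [0.4286 0.4673 0.004 ]
scene [314 230  14   9 115] [320.3 234.2] [0.5486 0.0206 0.074 ]
scene [336 231  14   9 119] [342.4 234.9] [0.5493 0.0687 0.074 ]
scene [358 232  14   9 112] [364.7 235.7] [0.5502 0.117  0.074 ]
scene [380 234  15   8 109] [386.7 237.5] [0.5552 0.1641 0.074 ]
scene green [405 237   6   6  23] [407.1 239.5] [0.5491 0.2096 0.066 ] [0.454  0.2259 0.004 ]
scene green [431 254  13  38 166] [437.2 273.9] [0.6706 0.256  0.066 ] [0.588  0.2771 0.004 ]
scene green [ 91 317   9   8  44] [ 94.8 319.8] [ 0.8286 -0.3608  0.066 ] [ 0.7622 -0.4031  0.004 ]
[[ 0.257 -0.    -0.966]
 [ 0.966 -0.002  0.257]
 [-0.002 -1.    -0.   ]]
```

```bash
python3 -m inch '0 -7 0 0 0 0 0;0 -7 0 0 0 0 0;0 0 0 -38 0 -31 0;0 0 0 -38 0 -31 0;0 0 0 -38 0 -31 0;0 0 0 -38 0 -31 0;0 0 0 -38 0 -31 0;0 0 0 -38 0 -31 0;0 0 0 -38 0 -31 0;0 0 0 -38 0 -31 0'
cat > st.py <<'E'
from h import *
from rig import *
o=get_obs(); print(o['time'],o['eef_pos'].round(4),o['tcp_rot'].round(3),o['contact_force'].round(2),o['grip_width'].round(4))
M=R.from_euler('xyz',o['tcp_rot']).as_matrix()
K=[(.5525,.163),(.552,.1155),(.5512,.068),(.5505,.020)]
for i,k in enumerate(K): print('k%d tool shift to z=.082'%(i+1),((M.T@(np.array([*k,.082])-o['eef_pos']))*1000).round(1))
E
python3 st.py
```

```text
time: 1.1
eef_pos: [0.4113, 0.32, 0.2148]
tcp_rot: [-1.562, 0.007, 1.583]
contact_force: [1.2, 0.4, 0.6]
grip_width: 0.015Traceback (most recent call last):
  File "st.py", line 3, in <module>
    o=get_obs(); print(o['time'],o['eef_pos'].round(4),o['tcp_rot'].round(3),o['contact_force'].round(2),o['grip_width'].round(4))
                                                                                                         ^^^^^^^^^^^^^^^^^^^^^
AttributeError: 'float' object has no attribute 'round'
```

```bash
sed -i "s/o\['grip_width'\].round(4)/round(o['grip_width'],4)/" st.py; python3 st.py
```

```text
1.1 [0.4113 0.32   0.2148] [-1.562  0.007  1.583] [1.2  0.37 0.61] 0.015
k1 tool shift to z=.082 [-157.8  132.6 -140.4]
k2 tool shift to z=.082 [-205.3  133.  -139.3]
k3 tool shift to z=.082 [-252.8  133.3 -137.9]
k4 tool shift to z=.082 [-300.8  133.7 -136.6]
```

Go above key 1 at ~z 0.115, then look.

```bash
python3 -m inch '0 1 0 -32 0 -28 0;0 1 0 -32 0 -28 0;0 0 0 -32 10 -28 0;0 0 0 -32 30 -28 0;0 0 0 -28 30 -27 0;0 0 0 0 20 0 0;0 0 0 0 0 0 0;0 0 0 0 0 0 0'; python3 st.py
python3 - <<'E'
from rig import *; import cv2
p=camera_params('wrist');print(p)
cv2.imwrite('pics/w1.png',read_camera('wrist')[:,:,::-1])
cv2.imwrite('pics/s1.png',read_camera('scene')[:,:,::-1])
E
```

```text
time: 1.9
eef_pos: [0.554, 0.146, 0.1236]
tcp_rot: [-1.565, 0.01, 1.533]
contact_force: [-0.4, -0.1, 1.7]
grip_width: 0.0005
1.9 [0.554  0.146  0.1236] [-1.565  0.01   1.533] [-0.38 -0.08  1.71] 0.0005
k1 tool shift to z=.082 [17.3 41.4  1.9]
k2 tool shift to z=.082 [-30.2  41.9   0.6]
k3 tool shift to z=.082 [-77.7  42.4  -0.4]
k4 tool shift to z=.082 [-125.7   42.9   -1.6]
{'mtx': array([[408.97110054,   0.        , 323.57083984],
       [  0.        , 408.97110054, 244.67879169],
       [  0.        ,   0.        ,   1.        ]]), 'eye': array([0.47588289, 0.15068765, 0.28595631]), 'orientation': array([2.8502761 , 0.01002064, 1.53189259])}
```

View pics/w1.png

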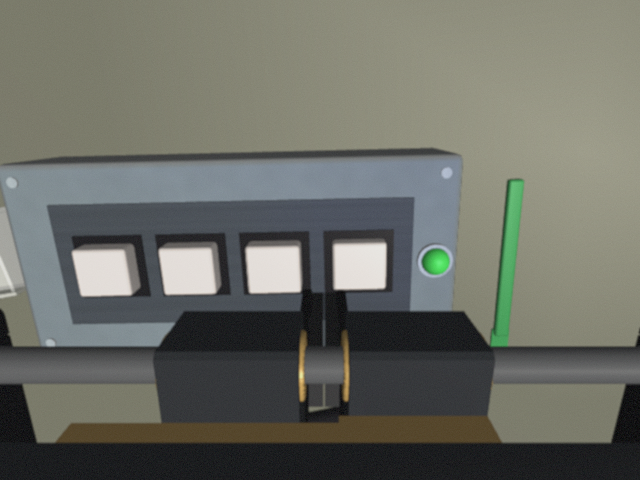

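View pics/s1.png

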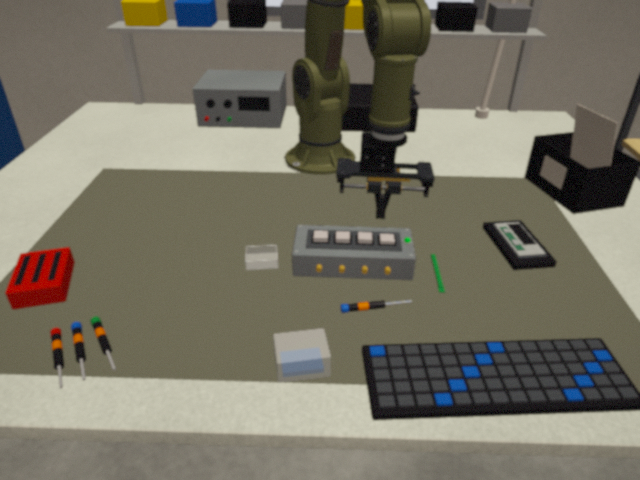

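```bash
python3 - <<'E'
from h import *; from rig import *
p=camera_params('wrist'); im=cv2.imread('pics/w1.png')
m=cv2.inRange(im,(180,180,190),(255,255,255)); m[:225]=0;m[310:]=0
nl,_,st,c=cv2.connectedComponentsWithStats(m)
for s,cc in zip(st[1:],c[1:]):
    if s[4]>300: print(s,cc.round(1),cast(p,cc,.074).round(4))
g=cv2.inRange(cv2.cvtColor(im,cv2.COLOR_BGR2HSV),(45,120,60),(80,255,255));g[:,480:]=0
print(cast(p,[436,262],.068))
E
python3 -m inch '0 -1.3 0 17.5 15 2 0;0 0 0 0 10 0 0;0 0 0 0 0 0 0;0 0 0 0 0 0 0;0 0 0 0 0 0 0'; python3 st.py;python3 -m inch '0 0 0 0 0 0 0'; python3 -m inch '0 0 0 0 0 0 0'
```

```text
[ 334  244   52   45 2270] [359.7 265.8] [0.5522 0.1669 0.074 ]
[ 247  247   53   46 2300] [273.4 269.3] [0.5526 0.1192 0.074 ]
[ 160  249   56   45 2277] [187.3 270.9] [0.552  0.0714 0.074 ]
[  73  250   58   46 2271] [101.7 272.5] [0.5513 0.0234 0.074 ]
[0.55352633 0.21033684 0.068     ]
time: 2.5
eef_pos: [0.552, 0.1717, 0.0997]
tcp_rot: [-1.569, 0.005, 1.567]
contact_force: [-0.2, 0.4, -0.1]
grip_width: 0.0007
2.5 [0.552  0.1717 0.0997] [-1.569  0.005  1.567] [-0.21  0.39 -0.09] 0.0007
k1 tool shift to z=.082 [-8.6 17.8 -0.5]
k2 tool shift to z=.082 [-56.1  18.   -0.2]
k3 tool shift to z=.082 [-103.6   18.3    0.4]
k4 tool shift to z=.082 [-151.6   18.5    0.9]
time: 2.6
eef_pos: [0.5522, 0.1717, 0.1]
tcp_rot: [-1.569, 0.005, 1.567]
contact_force: [-0.1, -0.7, -0.3]
grip_width: 0.0004
time: 2.7
eef_pos: [0.5524, 0.1715, 0.1002]
tcp_rot: [-1.57, 0.005, 1.566]
contact_force: [0.5, -0.4, 0.7]
grip_width: 0.0002
```

```bash
sed -i 's/^K=.*/K=[(.5525,.165),(.552,.117),(.5515,.0695),(.551,.0215)]/' st.py; python3 -m inch '0 0 0 -6 10 0 0;0 0 0 0 8 0 0;0 0 0 0 0 0 0;0 0 0 0 0 0 0;0 0 0 0 0 0 0'; python3 st.py
```

```text
time: 3.2
eef_pos: [0.5524, 0.1635, 0.0805]
tcp_rot: [-1.57, 0.005, 1.565]
contact_force: [0.9, -0.3, -0.3]
grip_width: 0.0004
3.2 [0.5524 0.1635 0.0805] [-1.57   0.005  1.565] [ 0.85 -0.28 -0.27] 0.0004
k1 tool shift to z=.082 [ 1.5 -1.5 -0.1]
k2 tool shift to z=.082 [-46.5  -1.2   0.1]
k3 tool shift to z=.082 [-94.   -1.    0.3]
k4 tool shift to z=.082 [-142.    -0.7    0.5]
```

```bash
for i in 1; do python3 -m inch '0 0 0 0 4 0 0;0 0 0 0 0 0 0;0 0 0 0 0 0 0'; done;  python3 -m inch '0 0 0 0 1.5 0 0;0 0 0 0 0 0 0'|egrep 'eef|cont'; python3 -m inch '0 0 0 0 1 0 0;0 0 0 0 0 0 0'|egrep 'eef|cont'
```

```text
time: 3.5
eef_pos: [0.5527, 0.1638, 0.0765]
tcp_rot: [-1.57, 0.005, 1.565]
contact_force: [-0.3, 0.1, 0.3]
grip_width: 0.0004
eef_pos: [0.5528, 0.164, 0.075]
contact_force: [0.2, -1.6, -0.0]
eef_pos: [0.5529, 0.1641, 0.074]
contact_force: [0.2, -1.1, 0.7]
```

```bash
python3 -m inch '0 0 0 0 0.7 0 0;0 0 0 0 0 0 0'|egrep 'eef|cont'; python3 -m inch '0 0 0 0 0.7 0 0;0 0 0 0 0 0 0'|egrep 'eef|cont'; python3 -m inch '0 0 0 0 0 0 0'|egrep 'eef|cont'; python3 -m inch '0 0 0 0 0 0 0'|egrep 'eef|cont'
```

```text
eef_pos: [0.5529, 0.1641, 0.0733]
contact_force: [0.6, 0.5, -0.3]
eef_pos: [0.5529, 0.1641, 0.0726]
contact_force: [0.5, -0.2, -0.4]
eef_pos: [0.5529, 0.1641, 0.0726]
contact_force: [0.7, 0.4, -0.7]
eef_pos: [0.5529, 0.1641, 0.0726]
contact_force: [0.1, 0.2, -0.6]
```

```bash
for k in 1; do python3 -m inch '0 0 0 0 0.6 0 0;0 0 0 0 0 0 0'|egrep 'eef|cont'; done; python3 -m inch '0 0 0 0 0.5 0 0;0 0 0 0 0 0 0'|egrep 'eef|cont';  python3 -m inch '0 0 0 0 0 0 0'|egrep 'eef|cont'
```

```text
eef_pos: [0.5529, 0.1641, 0.072]
contact_force: [0.1, 0.2, -0.6]
eef_pos: [0.553, 0.1641, 0.0716]
contact_force: [-0.5, 0.2, -0.5]
eef_pos: [0.553, 0.1641, 0.0716]
contact_force: [-0.5, 0.7, 0.8]
```

```bash
python3 -m inch '0 0 0 0 0.5 0 0;0 0 0 0 0 0 0'|egrep 'eef|cont';  python3 -m inch '0 0 0 0 0 0 0'|egrep 'eef|cont'
```

```text
eef_pos: [0.553, 0.1641, 0.0716]
contact_force: [-0.2, 0.3, 0.5]
eef_pos: [0.5531, 0.1641, 0.0716]
contact_force: [-0.5, -1.1, 0.8]
```

```bash
python3 -m inch '0 0 0 0 0.5 0 0'|egrep 'eef|cont'; python3 -m inch '0 0 0 0 0.8 0 0'|egrep 'eef|cont';python3 -m inch '0 0 0 0 0.8 0 0'|egrep 'eef|cont'
```

```text
eef_pos: [0.553, 0.1641, 0.0713]
contact_force: [-1.9, -1.2, 4.0]
eef_pos: [0.5531, 0.1641, 0.0708]
contact_force: [-1.7, -0.6, 4.5]
eef_pos: [0.553, 0.1641, 0.0702]
contact_force: [-2.3, -0.6, 4.1]
```

```bash
python3 -m inch '0 0 0 0 -8 0 0;0 0 0 0 -6 0 0;0 0 0 -20 0 0 0;0 0 0 -15 0 0 0;0 0 0 -5 0 0 0;0 0 0 0 0 0 0;0 0 0 0 0 0 0' >/dev/null; python3 st.py
```

```text
6.3 [0.5534 0.1238 0.0856] [-1.573  0.003  1.566] [ 1.17 -0.06 -0.18] 0.0007
k1 tool shift to z=.082 [41.2  3.4  1.1]
k2 tool shift to z=.082 [-6.8  3.6  1.4]
k3 tool shift to z=.082 [-54.3   3.7   1.6]
k4 tool shift to z=.082 [-102.3    3.9    1.9]
```

```bash
python3 -m inch '0 0 0 -7 4 1 0;0 0 0 0 4 0 0;0 0 0 0 0 0 0;0 0 0 0 0 0 0' |egrep 'eef|cont'; python3 -m inch '0 0 0 0 1 0 0'|egrep 'eef|cont';python3 -m inch '0 0 0 0 .7 0 0'|egrep 'eef|cont'
```

```text
eef_pos: [0.5518, 0.1179, 0.0763]
contact_force: [0.1, 0.9, -0.2]
eef_pos: [0.5518, 0.1182, 0.0752]
contact_force: [-0.1, 0.5, -0.5]
eef_pos: [0.5518, 0.1184, 0.0744]
contact_force: [-1.2, -0.3, 1.8]
```

```bash
python3 -m inch '0 0 0 0 .7 0 0'|egrep 'eef|cont';python3 -m inch '0 0 0 0 .6 0 0'|egrep 'eef|cont'; python3 -m inch '0 0 0 0 .6 0 0'|egrep 'eef|cont'; python3 -m inch '0 0 0 0 -8 0 0;0 0 0 0 -6 0 0;0 0 0 -20 0 0 0;0 0 0 -17 0 0 0;0 0 0 -7 0 0 0;0 0 0 0 0 0 0;0 0 0 0 0 0 0' >/dev/null; python3 st.py
```

```text
eef_pos: [0.5517, 0.1184, 0.0738]
contact_force: [-0.5, -0.6, 0.8]
eef_pos: [0.5518, 0.1184, 0.0734]
contact_force: [-1.0, -0.2, 1.0]
eef_pos: [0.5518, 0.1184, 0.073]
contact_force: [-0.9, -0.1, 1.8]
7.9 [0.5532 0.0756 0.0904] [-1.575  0.     1.571] [ 0.35 -0.13 -0.07] 0.0007
k1 tool shift to z=.082 [89.4  8.4  0.7]
k2 tool shift to z=.082 [41.4  8.4  1.2]
k3 tool shift to z=.082 [-6.1  8.4  1.7]
k4 tool shift to z=.082 [-54.1   8.5   2.2]
```

```bash
python3 -m inch '0 0 0 -6 7 1 0;0 0 0 0 5 0 0;0 0 0 0 0 0 0;0 0 0 0 0 0 0' |egrep 'eef|cont'; python3 -m inch '0 0 0 0 1 0 0'|egrep 'eef|cont';python3 -m inch '0 0 0 0 .7 0 0'|egrep 'eef|cont'
```

```text
eef_pos: [0.5516, 0.0715, 0.0768]
contact_force: [0.5, 0.6, 0.1]
eef_pos: [0.5516, 0.0718, 0.0757]
contact_force: [0.5, 0.3, 0.6]
eef_pos: [0.5516, 0.072, 0.0749]
contact_force: [-0.3, -0.0, 0.3]
```

```bash
python3 -m inch '0 0 0 0 .7 0 0'|egrep 'eef|cont';python3 -m inch '0 0 0 0 .7 0 0'|egrep 'eef|cont'; python3 -m inch '0 0 0 0 .6 0 0'|egrep 'eef|cont'; python3 -m inch '0 0 0 0 .6 0 0'|egrep 'eef|cont'
```

```text
eef_pos: [0.5516, 0.0721, 0.0742]
contact_force: [-0.6, 0.4, 1.3]
eef_pos: [0.5517, 0.0721, 0.0737]
contact_force: [-0.8, 0.4, 1.1]
eef_pos: [0.5516, 0.0721, 0.0733]
contact_force: [-1.2, -0.2, 2.4]
eef_pos: [0.5517, 0.0721, 0.0729]
contact_force: [-1.4, -0.3, 3.2]
```

Key 3 gives from about 0.0744, like key 2 (free). On to key 4.

```bash
python3 -m inch '0 0 0 0 -8 0 0;0 0 0 0 -6 0 0;0 0 0 -20 0 0 0;0 0 0 -18 0 0 0;0 0 0 -8 0 0 0;0 0 0 0 0 0 0;0 0 0 0 0 0 0' >/dev/null; python3 st.py
```

```text
9.6 [0.5534 0.0267 0.0901] [-1.578 -0.002  1.577] [ 0.42 -0.16 -0.1 ] 0.0005
k1 tool shift to z=.082 [1.383e+02 8.500e+00 1.000e-01]
k2 tool shift to z=.082 [90.3  8.3  0.9]
k3 tool shift to z=.082 [42.8  8.2  1.7]
k4 tool shift to z=.082 [-5.2  8.1  2.4]
```

```bash
python3 -m inch '0 0 0 -5 7 2 0;0 0 0 0 5 0 0;0 0 0 0 0 0 0;0 0 0 0 0 0 0' |egrep 'eef|cont'; python3 -m inch '0 0 0 0 1 0 0'|egrep 'eef|cont';python3 -m inch '0 0 0 0 .8 0 0'|egrep 'eef|cont'; python3 -m inch '0 0 0 0 .7 0 0'|egrep 'eef|cont'
```

```text
eef_pos: [0.5508, 0.0239, 0.0765]
contact_force: [-0.2, 0.7, 0.3]
eef_pos: [0.5508, 0.0243, 0.0753]
contact_force: [0.2, 0.6, -0.5]
eef_pos: [0.5509, 0.0245, 0.0745]
contact_force: [-0.1, -0.8, 1.4]
eef_pos: [0.5508, 0.0244, 0.0739]
contact_force: [-1.1, -0.7, 0.7]
```

```bash
python3 -m inch '0 0 0 0 .7 0 0'|egrep 'eef|cont';python3 -m inch '0 0 0 0 .7 0 0'|egrep 'eef|cont'
```

```text
eef_pos: [0.5509, 0.0245, 0.0734]
contact_force: [-1.1, 0.7, 2.4]
eef_pos: [0.5509, 0.0245, 0.0728]
contact_force: [-1.7, 0.0, 2.1]
```

Key 4 is free as well; key 1, first met at 0.0716, is the latched one. Back to it.

```bash
python3 -m inch '0 0 0 0 -8 0 0;0 0 0 0 -7 0 0;0 0 0 25 0 0 0;0 0 0 35 0 0 0;0 0 0 35 0 0 0;0 0 0 25 0 0 0;0 0 0 8 0 0 0;0 0 0 0 0 0 0;0 0 0 0 0 0 0' >/dev/null; python3 st.py
```

```text
11.4 [0.5527 0.1539 0.0938] [-1.584 -0.004  1.576] [ 0.47 -1.13  0.87] 0.0002
k1 tool shift to z=.082 [11.1 11.8  0.3]
k2 tool shift to z=.082 [-36.9  11.6   1. ]
k3 tool shift to z=.082 [-84.4  11.4   1.8]
k4 tool shift to z=.082 [-132.4   11.3    2.5]
```

```bash
python3 -m inch '0 0 0 10 6 0 0;0 0 0 0 6 0 0;0 0 0 0 3 0 0;0 0 0 0 0 0 0;0 0 0 0 0 0 0' |egrep 'eef|cont'
```

```text
eef_pos: [0.5532, 0.1589, 0.077]
contact_force: [0.2, -0.3, 0.1]
```

```bash
python3 -m inch '0 0 0 6 0 0 0;0 0 0 0 0 0 0;0 0 0 0 2 0 0;0 0 0 0 2 0 0' |egrep 'eef|cont';python3 -m inch '0 0 0 0 1 0 0' |egrep 'eef|cont'; python3 -m inch '0 0 0 0 1.5 0 0' |egrep 'eef|cont'; python3 -m inch '0 0 0 0 1.5 0 0' |egrep 'eef|cont'; python3 -m inch '0 0 0 0 1.5 0 0' |egrep 'eef|cont'
```

```text
eef_pos: [0.5538, 0.1653, 0.0734]
contact_force: [-0.4, -0.4, 0.4]
eef_pos: [0.5538, 0.1653, 0.0722]
contact_force: [-0.8, -0.1, 1.0]
eef_pos: [0.5538, 0.1654, 0.0709]
contact_force: [-0.7, -0.2, 4.0]
eef_pos: [0.5539, 0.1654, 0.0698]
contact_force: [-2.2, -0.7, 5.1]
eef_pos: [0.5539, 0.1654, 0.0687]
contact_force: [-1.4, -1.2, 5.2]
```

```bash
for i in 1; do python3 -m inch '0 0 0 0 1.5 0 0' |egrep 'eef|cont'; python3 -m inch '0 0 0 0 1.5 0 0' |egrep 'eef|cont'; python3 -m inch '0 0 0 0 2 0 0' |egrep 'eef|cont'; python3 -m inch '0 0 0 0 2 0 0' |egrep 'eef|cont'; done
```

```text
eef_pos: [0.5539, 0.1654, 0.0676]
contact_force: [-2.4, -0.6, 5.2]
eef_pos: [0.5539, 0.1654, 0.0666]
contact_force: [-2.5, 0.1, 6.2]
eef_pos: [0.5539, 0.1654, 0.0662]
contact_force: [-6.3, -2.0, 19.6]
eef_pos: [0.5539, 0.1654, 0.0663]
contact_force: [-7.3, -1.7, 18.1]
```

Bottomed at the stop. Lift, then check by image and a light touch.

```bash
python3 -m inch '0 0 0 0 -8 0 0;0 0 0 0 -5 0 0;0 0 0 0 0 0 0;0 0 0 0 0 0 0;0 0 0 0 0 0 0' |egrep 'eef|cont'; python3 -m inch '0 0 0 0 2 0 0;0 0 0 0 1 0 0;0 0 0 0 0 0 0;0 0 0 0 0 0 0' |egrep 'eef|cont'
```

```text
eef_pos: [0.5543, 0.1653, 0.0797]
contact_force: [0.3, 0.5, -0.5]
eef_pos: [0.5533, 0.165, 0.0746]
contact_force: [0.4, 0.0, -0.5]
```

```bash
python3 -m inch '0 0 0 0 .7 0 0' |egrep 'eef|cont'; python3 -m inch '0 0 0 0 .6 0 0' |egrep 'eef|cont';python3 -m inch '0 0 0 0 .6 0 0' |egrep 'eef|cont'
```

```text
eef_pos: [0.5533, 0.165, 0.074]
contact_force: [0.3, -0.5, 1.0]
eef_pos: [0.5533, 0.165, 0.0735]
contact_force: [-1.0, -0.3, 2.6]
eef_pos: [0.5533, 0.165, 0.0731]
contact_force: [-0.7, 0.5, 1.4]
```

Key 1 now meets the finger at 0.0744 like the others. Retreat and look.

```bash
python3 -m inch '0 0 0 0 -10 0 0;0 0 0 0 -25 0 0;0 0 0 0 -35 0 0;0 0 0 0 -35 15 0;0 0 0 0 -10 30 0;0 0 0 0 0 30 0;0 0 0 0 0 10 0;0 0 0 0 0 0 0;0 0 0 0 0 0 0'
python3 - <<'E'
from rig import *; import cv2
for n in('wrist','scene','top'): cv2.imwrite(f'pics/{n}9.png',read_camera(n)[:,:,::-1])
s=cv2.imread('pics/scene9.png')[200:310,230:470]; s0=cv2.imread('pics/scene0.png')[200:310,230:470]
cv2.imwrite('pics/c9.png',cv2.resize(cv2.vconcat([s0,s]),None,fx=2.5,fy=2.5))
E
```

```text
time: 15.2
eef_pos: [0.4672, 0.1648, 0.1964]
tcp_rot: [-1.588, -0.005, 1.565]
contact_force: [0.5, 0.4, -0.7]
grip_width: 0.0007
```

View pics/c9.png

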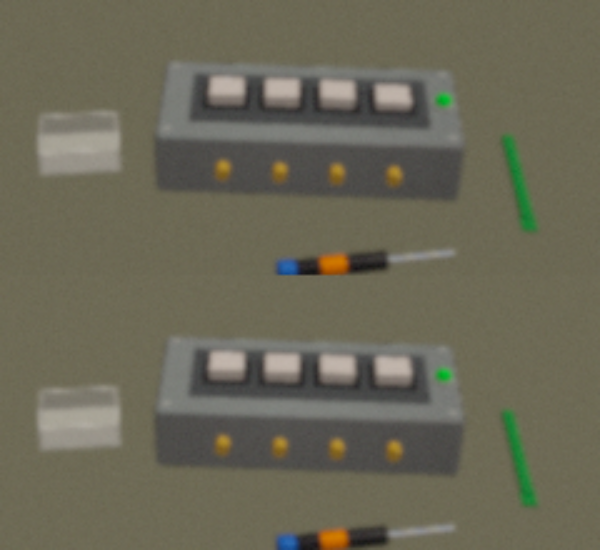

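View pics/top9.png

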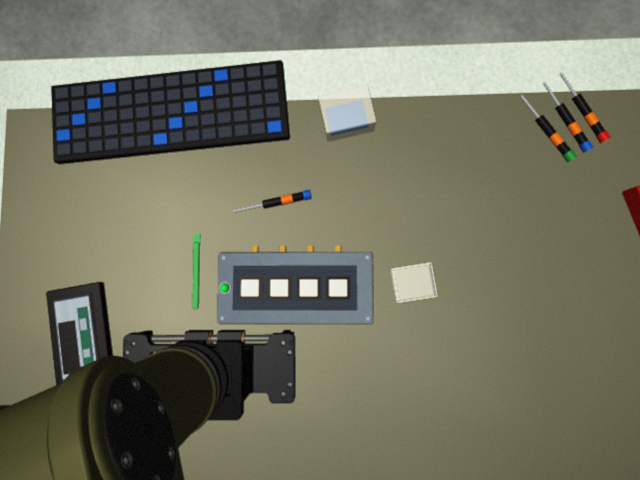

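The crop pair shows key 1 (right, crop ~(393,95) before) sitting low at first and now level with the others (~(393,370)). In the top view the driver, stick and tray (~(285,200), (196,270), (413,283)) are where they were, and the arm is clear.

```bash
python3 -c "
from rig import *
print(job_done())"
```

```text
the job is handed in; nothing more can be done
None
```

Key 1, the one next to the green lamp, was the latched key. It has been released and now stands level with the other three.

- **Finding it:** I tapped keys 1 to 4 in order from the lamp. Key 1 met the finger at about 71.6 mm and gave at about 4 N. Keys 2, 3 and 4 met it at about 74.5 mm and gave softly, and I pushed none of them more than about 2 mm.
- **Releasing it:** I went back to key 1 and pressed it to its stop at about 66 mm, with a peak force of about 20 N, then lifted off.
- **Last checks:** A light touch afterwards met key 1 at about 74.4 mm, the same as the others. The before and after pictures show it level, with the screwdriver, pry stick and tray where they were. The arm was clear when I handed in, at about 15.4 s.
- **Disagreement:** The wrist camera put the keys about 2 to 4 mm further along y than the other two cameras. I used a value in between, and all presses landed on the caps.

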